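Stack two printed panels to cool with spacer bars between them

ROBOT

A 6-joint arm with a two-finger parallel gripper is mounted at the origin on a cart in front of the work surface, level with it; the furniture and walls round the work are solid. World frame = base frame: x ahead of the robot, y to its left, z up, the work surface at z = 0. Lengths are in mm, angles in degrees, forces in N, time in s.
With the tool pointing down it reaches from about 325 to 925 mm from the base axis. Payload 3.1 kg.
Tool frame: the origin (TCP) lies at the very end of the fingers, on their centre line; the grasp point (between the pads) lies grasp_offset behind it (grasp_offset is the distance from the TCP to the grasp point, in mm); z points along the fingers, y is the line along which they close (so a half turn about z gives the same grasp; the last joint's range is limited). The gripper opens to 85 mm and grips with 20 to 120 N. Pads are 22 mm wide; open, the fingers measure 114 mm over their backs; the gripper's body (76 mm by 85 mm) begins 54 mm behind the grasp point. The pads swing forward as they close: fully open they stand 13 mm farther back than shut.
Start: joints at [-83.663, 12.427, 92.441, -0, 75.132, -6.429], TCP at [138.121, -609.559, 231.3] pointing down, gripper open.
Joint ranges: [-157.48, 157.48], [-44.54, 120.13], [17.64, 146.25], [-64.5, 244.5], [7.68, 150.69], [-147.95, 147.95]. Speed limits (degrees/s): [159.86, 159.86, 180, 180, 180, 180].

INTERFACE

Orientations are given as [roll, pitch, yaw] about the fixed x, y, z axes, in that order (R = Rz(yaw) Ry(pitch) Rx(roll)).
In Python, from station import * gives the robot as it stands. Calls block until the motion is done:
- goto(position, orientation): joint-space move of the TCP to a pose.
- move_l(position, attitude=None, speed=150): straight line of the TCP; attitude=None keeps the orientation; speed is the mean speed in mm/s.
- move_j(angles): joint-space move.
- grip(opening, squeeze=None): finger opening in mm; squeeze is the grip in N (None keeps the last); returns when the fingers have stopped.
- wait(seconds).
- solve_ik(position, orientation): joint angles nearest the present ones, or None.
- get_obs(): the state.
- get_image(name): name is "side" or "top"; returns the picture (420x560x3 uint8, red, green, blue); there is no depth.
- get_calibration(name): a dict with "fx", "fy", "cx", "cy" (pixels), "D" ([k1, k2, p1, p2, k3] as OpenCV has them; the pictures are not rectified), "R" (3x3) and "t" (3): a world point X has camera coordinates R X + t. Camera axes: x right, y down, z forward; pixel columns grow to the right and rows downward; lengths in mm; the calibration is good to about 2 mm. A picture is of the moment at which its call begins. get_calibration takes no time and is no camera call.
A pose or a line that the arm cannot do raises Unreachable and nothing moves.
- sign_off(): hands the job in; it is judged then, once.
Trained networks look in the newest picture that a camera, given by its name, has taken for a name from the list of things; names that differ only in an ending like _2 or _b are one class to them, and where a whole thing is asked for, a point or a joint stands for the part that bears it (a point fixed in the world has none). Each returns a list of dicts, best first, with "score" (0 to 1); they miss things now and then, are a little off and sometimes report something else, mostly with a low value. They report only what shows in the picture. A call takes as long as a camera call.
- spot_in(name, camera): "extent" ([centre column, centre row, width, height] in pixels, round what is visible of it).
- regions_of(name, camera): "region" (420x560 bool, what is visible of it) and "extent" ([centre column, centre row, width, height] in pixels, round what is visible of it).
The state is a dict: "t": time; "joint_pos": joint angles; "qvel": joint speeds; "effort": joint torques, N m; "tcp_pos": TCP position; "ee_rot": TCP orientation; "wrist_force": force on the tool from outside, world axes, zero at the start; "moment": the same for the moment, N m; "grip_width": finger opening in mm; "grip_force": force on a finger pad.
Only numpy, scipy, OpenCV 4.12 (cv2) and the standard library are available. Lean on these libraries where they do the work, as an engineer would, in place of code of your own. Each camera call takes 0.05 s, during which the arm holds its last target. There are 200 camera calls.

TASK

Two freshly printed panels must cool flat in the cooling stand with air on both faces: lay the long blue-printed panel down in the notches of the stand's two rails, set one notched aluminium spacer bar across each of its white ends straight above the rails and clear of the picture, then lay the short orange-printed panel in the notches of the two bars. Last, set the red bridge weight lengthwise on the short panel with its two feet on the white ends above the bars. Pictures face up, everything is centred and square on the stand, and the thermometer, the tape roll and the mug stay where they are.

Things in the scene. Friction and masses are not known exactly. Their poses are not given: they have to be found in the camera images.
- stand: Fixed cooling stand: grey plate 100 (x) x 180 (y) mm, top 6 mm over the bench, and two aluminium rails along its x at y = -60 and +60 mm. Rail: 16 mm wide, 74 long, seat 24 mm over the bench; lips at its ends rise 5 mm above the seat and lean outward to x = +-39 mm: notch 66 mm wide at the seat, 70 at the lip tops. Origin: centre, at bench level; z up.
- long_panel: Hardboard panel 56 (x) x 200 (y) x 6 mm, 80 g, white top with a blue seascape 46 x 80 mm in the middle: 60 mm of each end are white. Lies picture up on the bench. Origin: centre of underside; z up. In the stack its underside is 24 mm over the bench, its y along the stand's y, either way round. Grasp across its width in the middle.
- short_panel: Hardboard panel 56 (x) x 160 (y) x 6 mm, 65 g, white top with an orange sunset 46 x 80 mm in the middle: 40 mm of each end are white. Lies picture up on the bench. Origin: centre of underside; z up. In the stack its underside is 46 mm over the bench, its y along the stand's y, either way round. Grasp across its width in the middle.
- spacer_0: Aluminium spacer bar 74 (x) x 16 (y) mm, 60 g; flat underside, seat 16 mm above it, notch as on the rails with 5 mm lips (21 mm high in all), notch up. Origin: centre of underside; z up. In the stack: underside 30 mm over the bench, x along the stand's x, centre above a rail's; both bars are alike and go at either end. Grasp across the 16 mm in the middle.
- spacer_1: The second spacer bar, the same as spacer_0.
- bridge_weight: Red steel bridge weight 24 (x) x 150 (y) x 26 mm, 0.45 kg: a bar 8 to 26 mm above its soles on two feet 24 x 16 mm at y = -60 and +60 mm, open 8 mm high between them. Stands on its feet. Origin: centre at sole height; z up. In the stack its soles are 52 mm over the bench, its y along the stand's y. Grasp across the 24 mm in the middle.
- thermometer: Bystander: blue pistol-shaped thermometer lying on its side, about 132 x 114 x 36 mm, the one beside the mugs in front of the presses. Not to be moved. Origin: centre of its underside.
- heat_tape: Bystander: orange roll of tape lying flat, 74 mm across, 19 mm high, the one at the left end of the bench. Not to be moved. Origin: centre of its underside.
- mug_0: Bystander: white mug, 86 mm wide, 118 mm with its handle, 97 mm high, standing upright; the mug nearest to the work. Not to be moved. Origin: centre of its underside.

How it is judged:
By the outcome, as a careful person would: the job done as asked, in the order asked, and still so for the second after the job is handed in, with the robot touching nothing.
It also fails if it takes over 134 s, if anything falls off the work surface, if the arm or the gripper's body presses on something with over 40 N, if the wrist force passes 120 N, or if a joint passes its speed limit or range.

## Working session

There is one attempt and no reset: what is moved stays moved. The work goes in short steps, each a Python script; the robot and the scene stay as the last script left them, time stands still between calls to the robot, and variables do not carry over. Pictures are saved under pics/ and viewed, at most 14 in all, crops included, and the job is handed in when it is done.

```bash
mkdir -p pics; ls
python3 - <<'E'
from station import *
import cv2
for n in ("top","side"):
    cv2.imwrite(f"pics/{n}0.png",get_image(n)[:,:,::-1])
    c=get_calibration(n);print(n,c)
o=get_obs();print(o)
try: print(grasp_offset)
except Exception as e: print(e)
E
```

```text
pics
top {'fx': 395.1041918727541, 'fy': 395.1041918727541, 'cx': 282.3998712067607, 'cy': 217.57231741951907, 'D': array([-0.11363415,  0.        ,  0.        ,  0.        ,  0.        ]), 'R': array([[-0.04877255, -0.99880819, -0.00185544],
       [-0.97596192,  0.04805184, -0.21257787],
       [ 0.21241367, -0.00855713, -0.97714237]]), 't': array([  32.94730154,  511.4235354 , 1379.50233276])}
side {'fx': 451.15828643195977, 'fy': 451.15828643195977, 'cx': 280.05748429544946, 'cy': 211.77412100661226, 'D': array([1.57131948e-05, 0.00000000e+00, 0.00000000e+00, 0.00000000e+00,
       0.00000000e+00]), 'R': array([[-0.99964519, -0.00884341,  0.02512554],
       [-0.02659179,  0.38590569, -0.92215491],
       [-0.00154109, -0.92249585, -0.38600393]]), 't': array([ 483.01479274,   58.64205243, 1344.06922436])}
{'t': 0.1, 'joint_pos': array([-8.36616648e+01,  1.24722767e+01,  9.25210687e+01, -1.43701650e-03,
        7.51330473e+01, -6.42887026e+00]), 'qvel': array([ 0.02435489, -0.09390949, -0.26177932, -0.12227679, -0.06750073,
        0.08327519]), 'effort': array([-6.45599284e-04, -3.98075473e+01, -3.04969490e+01, -1.91149479e-04,
        4.20747878e-03,  2.05707664e-06]), 'tcp_pos': array([ 138.04706103, -608.79544069,  230.08431739]), 'ee_rot': array([-1.79874247e+02, -1.27727807e-02,  1.27675617e+01]), 'wrist_force': array([ 0.18658548, -0.67169005, -0.39883906]), 'moment': array([-0.0218358 , -0.04243635,  0.01708052]), 'grip_force': 0.0, 'grip_width': 85.5626814395325}
18.700000000000003
```

View pics/top0.png

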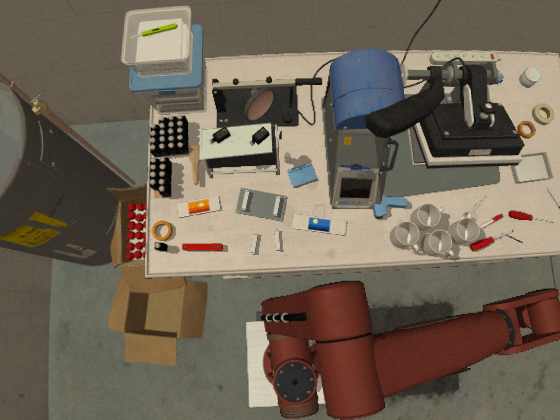

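View pics/side0.png

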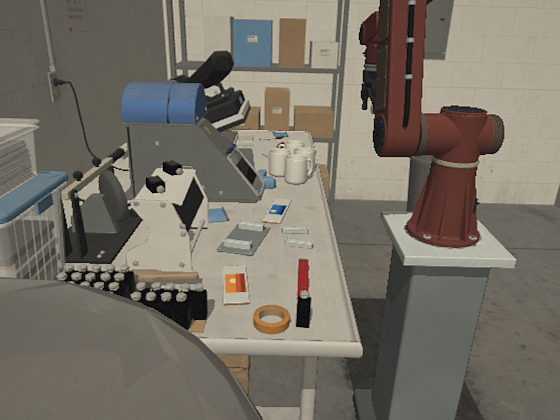

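The top picture shows the stand at about (262,205), long panel (320,223), short panel (199,207), bars (254,243) and (278,240), and the weight (202,247). The mugs and thermometer are to the right. The side picture shows the same layout, with a black bottle at the end of the weight.

```bash
cat > h.py <<'E'
from station import *
import numpy as np, cv2
from scipy.optimize import minimize
CAL={n:get_calibration(n) for n in("top","side")}
def proj(P,n):
    c=CAL[n];K=np.array([[c["fx"],0,c["cx"]],[0,c["fy"],c["cy"]],[0,0,1.]])
    return cv2.projectPoints(np.float64(P).reshape(-1,1,3),cv2.Rodrigues(c["R"])[0],c["t"],K,c["D"])[0].reshape(-1,2)
def unproj(uv,n,z):
    c=CAL[n];K=np.array([[c["fx"],0,c["cx"]],[0,c["fy"],c["cy"]],[0,0,1.]])
    p=cv2.undistortPoints(np.float64(uv).reshape(-1,1,2),K,c["D"]).reshape(-1,2)
    d=np.c_[p,np.ones(len(p))]@c["R"];o=-c["R"].T@c["t"]
    return o+d*((z-o[2])/d[:,2])[:,None]
DIM=dict(long_panel=(56,200,6),short_panel=(56,160,6),spacer_0=(74,16,21),bridge_weight=(24,150,26),stand=(100,180,6))
def box(name,pose,z0=0):
    x,y,a=pose;dx,dy,dz=DIM[name];a=np.radians(a);c,s=np.cos(a),np.sin(a)
    P=np.array([[i*dx/2,j*dy/2,k*dz] for i in(-1,1) for j in(-1,1) for k in(0,1)],float)
    if name=="stand": # plate and lips
        P=np.r_[P,[[i*39,j*60+k*8,29] for i in(-1,1) for j in(-1,1) for k in(-1,1)]]
    return np.c_[P[:,0]*c-P[:,1]*s+x,P[:,0]*s+P[:,1]*c+y,P[:,2]+z0]
S=8
def sil(name,pose,n,win,z0=0):
    x0,y0,w,h=win;m=np.zeros((h*S,w*S),np.uint8)
    q=proj(box(name,pose,z0),n)
    q=((q-[x0-.5,y0-.5])*S-.5)
    cv2.fillConvexPoly(m,cv2.convexHull(np.round(q*16).astype(np.int32)),1,shift=4)
    return cv2.resize(m.astype(np.float32),(w,h),interpolation=cv2.INTER_AREA)
def fit(name,masks,guess,z0=0):
    "masks: {cam: bool region}; returns pose, cost fraction"
    W={}
    for n,m in masks.items():
        ys,xs=np.nonzero(m);W[n]=(xs.min()-8,ys.min()-8,np.ptp(xs)+17,np.ptp(ys)+17)
    def cost(p):
        t=0
        for n,m in masks.items():
            x0,y0,w,h=W[n];t+=((sil(name,p,n,W[n],z0)-m[y0:y0+h,x0:x0+w])**2).sum()/m.sum()
        return t/len(masks)
    best=None
    for d in(0,-8,8):
        g=np.array(guess,float)+[0,0,d]
        r=minimize(cost,g,method="Nelder-Mead",options=dict(initial_simplex=g+np.array([[0,0,0],[8,0,0],[0,8,0],[0,0,6]]),xatol=.05,fatol=1e-5))
        if best is None or r.fun<best.fun:best=r
    return best.x,best.fun
def guess(name,m):
    r=cv2.minAreaRect(np.argwhere(m)[:,::-1].astype(np.float32));b=cv2.boxPoints(r)
    w=unproj(b,"top",DIM[name][2])[:,:2];c=w.mean(0)
    e=w[1]-w[0],w[2]-w[1];L=max(e,key=np.linalg.norm);a=np.degrees(np.arctan2(L[1],L[0]))
    if DIM[name][1]>DIM[name][0]:a-=90
    return [*c,(a+90)%180-90]
E
python3 - <<'E'
from h import *
ims={n:get_image(n) for n in("top","side")}
for n in ims:np.save(f"{n}.npy",ims[n])
for nm in ("stand","long_panel","short_panel","spacer_0","bridge_weight"):
    R={n:[r for r in regions_of(nm,n) if r["score"]>.25] for n in("top","side")}
    for n in R: print(nm,n,[(round(r["score"],2),np.round(r["extent"]).tolist(),int(r["region"].sum())) for r in R[n]])
    for r in R["top"][:3]:
        g=guess(nm,r["region"]);p,c=fit(nm,{"top":r["region"]},g);print("   top",np.round(p,1),round(c,3))
        for s in R["side"][:3]:
            e=proj(box(nm,p).mean(0),"side")[0]
            if np.hypot(*(e-s["extent"][:2]))<15:
                p2,c2=fit(nm,{"side":s["region"]},p);p3,c3=fit(nm,{"top":r["region"],"side":s["region"]},p)
                print("   side",np.round(p2,1),round(c2,3),"both",np.round(p3,1),round(c3,3))
for nm in("thermometer","heat_tape","mug_0"):
    for r in spot_in(nm,"top")[:4]:print(nm,round(r["score"],2),np.round(r["extent"]),unproj(r["extent"][:2],"top",20).round())
cv2.imwrite("pics/c1.png",cv2.resize(ims["top"][180:270,140:350],None,fx=3.8,fy=3.8,interpolation=cv2.INTER_CUBIC)[:,:,::-1])
E
```

```text
stand top [(0.64, [260.0, 207.0, 51.0, 31.0], 1254)]
stand side [(0.58, [246.0, 238.0, 50.0, 37.0], 1057)]
   top [580.7  86.3 -13.5] 0.02
   side [580.2  83.8  -9.7] 0.183 both [580.5  86.  -12.2] 0.113
long_panel top [(0.63, [320.0, 224.0, 53.0, 19.0], 801), (0.5, [405.0, 239.0, 34.0, 32.0], 723)]
long_panel side [(0.69, [277.0, 212.0, 28.0, 27.0], 421)]
   top [ 491.4 -127.9  -11. ] 0.02
   side [ 491.6 -128.3  -10. ] 0.074 both [ 491.4 -128.   -11. ] 0.049
   top [ 467.1 -464.    91.6] 0.6
short_panel top [(0.75, [198.0, 208.0, 41.0, 20.0], 605)]
short_panel side [(0.75, [237.0, 286.0, 32.0, 38.0], 947), (0.33, [296.0, 228.0, 25.0, 14.0], 181)]
   top [584.  323.2   8.7] 0.045
   side [584.1 325.1   8.3] 0.028 both [584.2 323.8   8.3] 0.039
spacer_0 top [(0.65, [277.0, 241.0, 10.0, 23.0], 95)]
spacer_0 side [(0.75, [296.0, 229.0, 22.0, 12.0], 171), (0.66, [300.0, 242.0, 28.0, 13.0], 216)]
   top [436.5  31.7   1.2] 0.13
   side [439.8  37.3   3.3] 0.296 both [439.6  32.2  -0.6] 0.258
   side [458.7  -3.9   6.6] 1.0 both [436.6  30.4   3.4] 0.836
bridge_weight top [(0.85, [203.0, 248.0, 38.0, 6.0], 278)]
bridge_weight side [(0.71, [303.0, 276.0, 13.0, 35.0], 350)]
   top [424.8 309.6  -2.7] 0.053
   side [426.1 289.2  -3.4] 0.248 both [426.4 309.7  -3.4] 0.226
thermometer 0.96 [392. 206.  33.  27.] [[ 546. -406.   20.]]
thermometer 0.62 [319. 225.  53.  23.] [[ 484. -128.   20.]]
heat_tape 0.75 [165. 234.  23.  19.] [[480. 449.  20.]]
mug_0 0.58 [407. 240.  31.  33.] [[ 412. -450.   20.]]
```

View pics/c1.png

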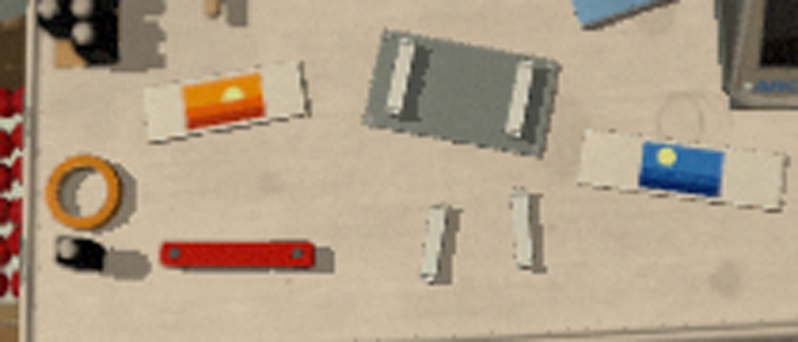

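The crop shows all five pieces clearly. The networks' regions are 1–2 px off, so I'll use colour masks instead.

```bash
cat >> h.py <<'E'
DIM.update(pic=(46,80,0))
def hull(m):
    return m
def big(m,near):
    m=cv2.morphologyEx(m.astype(np.uint8),cv2.MORPH_CLOSE,np.ones((3,3)))
    k,l,st,ce=cv2.connectedComponentsWithStats(m)
    c=[i for i in range(1,k) if st[i,4]>25];i=min(c,key=lambda i:np.hypot(*(ce[i]-near)))
    cs,_=cv2.findContours((l==i).astype(np.uint8),cv2.RETR_EXTERNAL,cv2.CHAIN_APPROX_NONE)
    o=np.zeros(m.shape,np.uint8);cv2.drawContours(o,cs,-1,1,-1);return o.astype(bool)
def cmask(kind,im,near):
    r,g,b=[im[:,:,i].astype(int) for i in range(3)]
    s=np.maximum(np.maximum(r,g),b)-np.minimum(np.minimum(r,g),b)
    m={"blue":b-r>25,"orange":(r-b>75),"red":(r-g>70),"grey":(s<22)&(r>60),"white":(r-b<(18))&(r>120)}[kind]
    return big(m,near)
E
python3 - <<'E'
from h import *
ims={n:np.load(n+".npy") for n in("top","side")}
print("bench",ims["top"][230,230],"plate",ims["top"][205,262],"bar",ims["top"][242,254:258].tolist(),"panelwhite",ims["top"][221,300])
L=[("stand","stand","grey",(262,205),(247,237),0,(581,86,-12)),("long","pic","blue",(320,224),(277,212),6,(491,-128,-11)),
("short","pic","orange",(199,206),(237,286),6,(584,323,8)),("weight","bridge_weight","red",(202,247),(303,274),0,(425,310,-3)),
("bar0","spacer_0","white",(254,244),(300,244),0,(436,105,-10)),("bar1","spacer_0","white",(278,240),(295,230),0,(436,32,1))]
ov={n:cv2.resize(ims[n],None,fx=4,fy=4,interpolation=cv2.INTER_CUBIC) for n in ims}
for nm,d,k,a,b,z,g in L:
    m={n:cmask(k,ims[n],c) for n,c in(("top",a),("side",b))}
    for n in m: 
        cs,_=cv2.findContours(cv2.resize(m[n].astype(np.uint8),None,fx=4,fy=4,interpolation=0),0,2);cv2.drawContours(ov[n],cs,-1,(255,0,255),1)
    for tag,mm in(("top",{"top":m["top"]}),("side",{"side":m["side"]}),("both",m)):
        p,c=fit(d,mm,g,z);print(nm,tag,p.round(1),round(c,3),{n:int(x.sum()) for n,x in mm.items()})
        if tag=="top":
            q=proj(box(d,p,z),"top");cv2.polylines(ov["top"],[cv2.convexHull(((q+.5)*4).astype(np.int32))],1,(0,255,0),1)
            q=proj(box(d,p,z),"side");cv2.polylines(ov["side"],[cv2.convexHull(((q+.5)*4).astype(np.int32))],1,(0,255,0),1)
cv2.imwrite("pics/o1.png",np.vstack([ov["top"][730:1050,600:1400],cv2.resize(ov["side"][760:1310,840:1340],None,fx=.5,fy=.5,interpolation=3).copy() if 0 else np.hstack([ov["side"][830:1110,840:1340],np.zeros((280,300,3),np.uint8)])])[:,:,::-1])
E
```

```text
bench [200 181 158] plate [114 116 104] bar [[199, 192, 171], [193, 188, 168], [127, 118, 105], [124, 113, 98]] panelwhite [204 190 165]
stand top [580.5  86.2 -13.5] 0.015 {'top': 1212}
stand side [581.4  87.1 -13.3] 0.396 {'side': 1909}
stand both [580.7  86.2 -13.5] 0.207 {'top': 1212, 'side': 1909}
long top [ 491.5 -127.6  -11.2] 0.022 {'top': 258}
long side [ 494.8 -126.4  -10.7] 0.084 {'side': 121}
long both [ 492.6 -127.3  -11.5] 0.077 {'top': 258, 'side': 121}
short top [583.6 324.6   7.3] 0.027 {'top': 260}
short side [585.6 325.2   8.4] 0.023 {'side': 362}
short both [584.9 324.9   7.8] 0.04 {'top': 260, 'side': 362}
weight top [426.7 310.1  -2.7] 0.224 {'top': 239}
weight side [426.7 278.1  -2.8] 0.419 {'side': 295}
weight both [428.3 309.7  -2.9] 0.364 {'top': 239, 'side': 295}
bar0 top [436. 105. -10.] 1.0 {'top': 147}
bar0 side [432.5 121.2 -11.3] 0.218 {'side': 214}
bar0 both [432.5 121.2 -11.3] 0.609 {'top': 147, 'side': 214}
bar1 top [436.  32.   1.] 1.0 {'top': 147}
bar1 side [439.9  36.4   3.6] 0.208 {'side': 187}
bar1 both [439.9  36.4   3.6] 0.604 {'top': 147, 'side': 187}
```

View pics/o1.png

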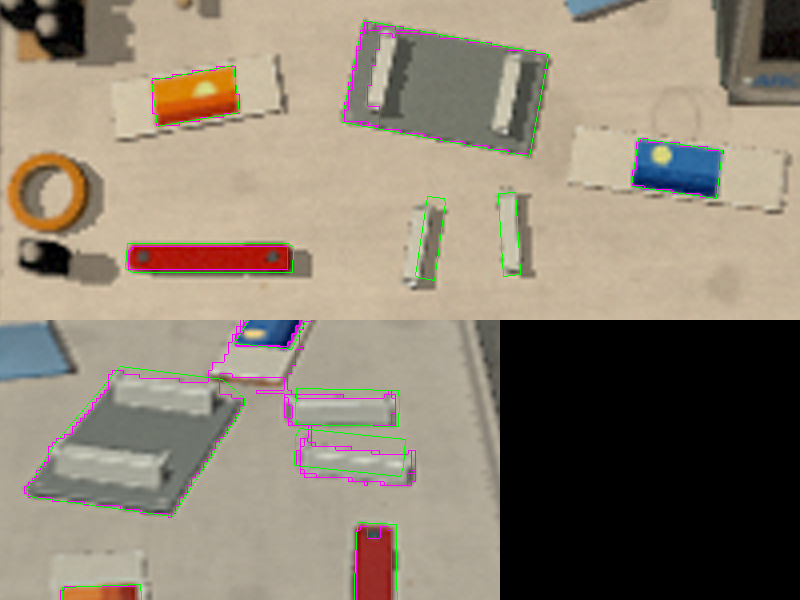

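Green fits match the stand, the panels and the weight well. The two bars, at about (255,243) and (277,241), need a tighter mask.

```bash
cat >> h.py <<'E'
def barmask(im,near,hw=(10,14)):
    r,g,b=[im[:,:,i].astype(int) for i in range(3)]
    m=(r-b<36)&(r>150);w=np.zeros_like(m);x,y=near;w[y-hw[1]:y+hw[1],x-hw[0]:x+hw[0]]=1
    return big(m&w,near)
E
python3 - <<'E'
from h import *
ims={n:np.load(n+".npy") for n in("top","side")}
o=cv2.resize(ims["top"],None,fx=8,fy=8,interpolation=cv2.INTER_CUBIC)
def show(d,p,z=0):
    q=proj(box(d,p,z),"top");cv2.polylines(o,[cv2.convexHull(((q+.5)*8).astype(np.int32))],1,(0,255,0),1)
for c,g in(((255,243),(434,112,-10)),((277,241),(437,35,2))):
    m=barmask(ims["top"],c)
    p,k=fit("spacer_0",{"top":m},g);print("bar",p.round(1),round(k,3),m.sum());show("spacer_0",p)
    cs,_=cv2.findContours(cv2.resize(m.astype(np.uint8),None,fx=8,fy=8,interpolation=0),0,2);cv2.drawContours(o,cs,-1,(255,0,255),1)
r,g,b=[ims["top"][:,:,i].astype(int) for i in range(3)]
m=big((r-g>45),(202,247));p,k=fit("bridge_weight",{"top":m},(426,310,-3));print("weight",p.round(1),round(k,3),m.sum());show("bridge_weight",p)
cs,_=cv2.findContours(cv2.resize(m.astype(np.uint8),None,fx=8,fy=8,interpolation=0),0,2);cv2.drawContours(o,cs,-1,(255,0,255),1)
for d,p,z in(("stand",(580.5,86.2,-13.5),0),("long_panel",(491.5,-127.6,-11.2),0),("short_panel",(583.6,324.6,7.3),0)):show(d,p,z)
cv2.imwrite("pics/o2.png",np.vstack([o[1830:2050,1950:2300],o[1930:2050,1420:1770]])[:,:,::-1])
cv2.imwrite("pics/o3.png",np.vstack([cv2.resize(o[1460:1920,1380:2820],None,fx=.55,fy=.55,interpolation=3)])[:,:,::-1])
for p in ((491.5,-127.6),(580.5,86.2),(583.6,324.6),(426,310)):
  for z in (2,150):
    for yaw in (-100,80):print(p,z,yaw,solve_ik([*p,z],[180,0,yaw]))
E
```

```text
bar [430.5 119.6 -11. ] 0.122 91
bar [441.   32.8   2. ] 0.049 96
weight [426.7 310.3  -2.7] 0.193 246
(491.5, -127.6) 2 -100 None
(491.5, -127.6) 2 80 [-2.24770012e+01  1.70907775e+01  1.15453247e+02 -2.54444375e-14
  4.74559752e+01 -1.24770012e+01]
(491.5, -127.6) 150 -100 None
(491.5, -127.6) 150 80 [-22.47700124   3.14029463 112.14404754   0.          64.71565783
 -12.47700124]
(580.5, 86.2) 2 -100 None
(580.5, 86.2) 2 80 [ 1.59585833e+00  2.47133909e+01  1.04589858e+02 -2.54444375e-14
  5.06967510e+01  1.15958583e+01]
(580.5, 86.2) 150 -100 None
(580.5, 86.2) 150 80 [ 1.59585833e+00  1.25229858e+01  1.01554894e+02 -2.54444375e-14
  6.59221197e+01  1.15958583e+01]
(583.6, 324.6) 2 -100 [  23.06601943   32.42441658   92.7611668     0.           54.81441662
 -146.93398057]
(583.6, 324.6) 2 80 [ 2.30660194e+01  3.24244166e+01  9.27611668e+01 -2.54444375e-14
  5.48144166e+01  3.30660194e+01]
(583.6, 324.6) 150 -100 [  23.06601943   21.70331598   89.87238914    0.           68.42429488
 -146.93398057]
(583.6, 324.6) 150 80 [ 2.30660194e+01  2.17033160e+01  8.98723891e+01 -2.54444375e-14
  6.84242949e+01  3.30660194e+01]
(426, 310) 2 -100 [  28.40824519   18.95598033  112.88291642    0.           48.16110325
 -141.59175481]
(426, 310) 2 80 [ 2.84082452e+01  1.89559803e+01  1.12882916e+02 -2.54444375e-14
  4.81611032e+01  3.84082452e+01]
(426, 310) 150 -100 [  28.40824519    5.46545022  109.65318999    0.           64.88135979
 -141.59175481]
(426, 310) 150 80 [ 2.84082452e+01  5.46545022e+00  1.09653190e+02 -2.54444375e-14
  6.48813598e+01  3.84082452e+01]
```

View pics/o2.png

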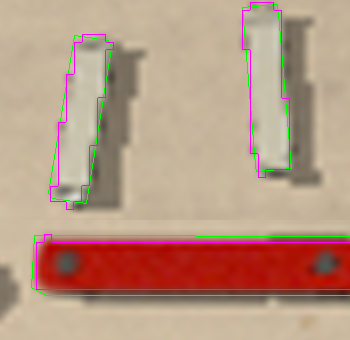

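View pics/o3.png

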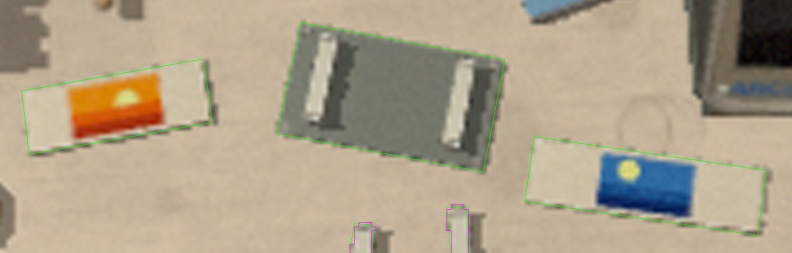

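The fits agree with the picture to within about a millimetre. Next is the long panel, descending with a contact check.

```bash
cat >> h.py <<'E'
ST=np.array([580.5,86.2,-13.5])
def st(x,y):
    a=np.radians(ST[2]);return [ST[0]+x*np.cos(a)-y*np.sin(a),ST[1]+x*np.sin(a)+y*np.cos(a)]
def ob(tag=""):
    o=get_obs();print(tag,"t%.1f"%o["t"],"tcp",o["tcp_pos"].round(1),"rot",o["ee_rot"].round(1),"F",o["wrist_force"].round(1),"w%.1f gf%.1f"%(o["grip_width"],o["grip_force"]));return o
def descend(xy,z0,z1,step=1.5,thr=4,speed=30):
    f0=get_obs()["wrist_force"][2];z=z0
    while z>z1:
        z=max(z-step,z1);move_l([*xy,z],speed=speed)
        if get_obs()["wrist_force"][2]-f0>thr:break
    return z
E
python3 - <<'E'
from h import *
xy=[491.5,-127.6];R=[180,0,78.8]
grip(76)
goto([*xy,150],R);ob("above")
move_l([*xy,12]);ob("near")
z=descend(xy,12,-9);print(z);ob("down")
E
```

```text
above t3.3 tcp [ 491.7 -128.5  150.3] rot [180.    0.   78.7] F [ 0.5 -0.9 -0.1] w76.4 gf0.0
near t4.3 tcp [ 492.5 -128.1   12.9] rot [179.9   0.   78.8] F [ 0.6 -0.7 -0.1] w76.0 gf0.0
-9.0
down t7.8 tcp [ 491.4 -127.6   -9.1] rot [-180.    -0.    78.8] F [-1.  -0.4  0.1] w76.1 gf0.0
```

Run:
```python
from h import *
xy=[491.5,-127.6]
move_l([*xy,1],speed=60);grip(61);ob("61")
z=descend(xy,1,-9,step=1,thr=3);print(z);ob("down")
```

```text
61 t8.4 tcp [ 491.3 -127.5    0.8] rot [-180.    -0.    78.8] F [-1.5 -0.1 -0.9] w60.7 gf0.0
-6
down t10.2 tcp [ 491.6 -127.6   -5.3] rot [-180.    -0.    78.8] F [-2.   1.2  5. ] w60.8 gf2.8
```

Run:
```python
from h import *
xy=[491.5,-127.6]
move_l([*xy,-3.5],speed=40);grip(50,40);o=ob("gripped")
move_l([*xy,60],speed=120);ob("lift")
p=st(0,0);goto([*p,90],[180,0,ST[2]+90]);ob("over")
cv2.imwrite("pics/p1.png",np.vstack([cv2.resize(get_image("top")[170:250,180:360],(720,320),interpolation=2),cv2.resize(get_image("side")[190:260,190:350],(720,280),interpolation=2)])[:,:,::-1])
```

```text
gripped t10.7 tcp [ 492.  -127.8   -3.1] rot [180.    0.   78.8] F [-0.2 -0.8  3.2] w54.5 gf42.5
lift t11.3 tcp [ 490.8 -127.3   59.4] rot [-179.9   -0.    78.8] F [-0.8  0.2 -0.8] w54.6 gf42.2
over t12.3 tcp [579.4  85.4  88.8] rot [-1.799e+02  1.000e-01  7.650e+01] F [-0.3 -0.7 -0.9] w54.3 gf42.2
```

View pics/p1.png

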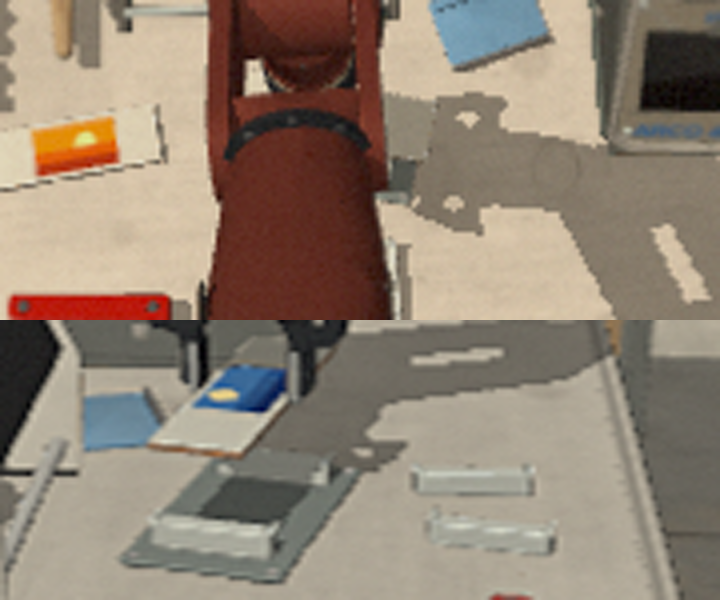

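The panel is level in the grip over the stand at side crop (220,400). Placing it now.

Run:
```python
from h import *
p=st(0,0)
move_l([*p,30],speed=80);ob("30")
z=descend(p,30,19.5,step=1,thr=4);print(z);ob("seated")
grip(72);ob("open")
move_l([*p,150],speed=200)
# over bar 1, away from view
goto([433,-60,200],[180,0,-11])
ims={n:get_image(n) for n in("top","side")}
np.save("t1.npy",ims["top"]);np.save("s1.npy",ims["side"])
m=cmask("blue",ims["top"],(261,202));q,k=fit("pic",{"top":m},(580,86,-13),30);print("pic",q.round(1),round(k,3),m.sum())
ob()
cv2.imwrite("pics/p2.png",np.vstack([cv2.resize(ims["top"][175:255,180:360],(720,320),interpolation=2),cv2.resize(ims["side"][200:270,190:350],(720,280),interpolation=2)])[:,:,::-1])
```

```text
30 t13.3 tcp [581.   86.3  30.4] rot [180.   -0.   76.5] F [ 0.7  0.6 -1.8] w54.2 gf42.2
20
seated t15.8 tcp [580.5  86.2  20.9] rot [-180.     0.    76.5] F [-3.1 -0.5  5.6] w54.7 gf42.8
open t16.1 tcp [580.5  86.2  19.8] rot [180.   -0.   76.5] F [-0.1 -0.3 -0.2] w71.8 gf0.0
pic [580.8  85.8 -12.9] 0.021 258
 t18.1 tcp [433.2 -59.6 199.4] rot [-1.80e+02  1.00e-01 -1.09e+01] F [ 0.2  0.1 -0.2] w71.9 gf0.0
```

View pics/p2.png

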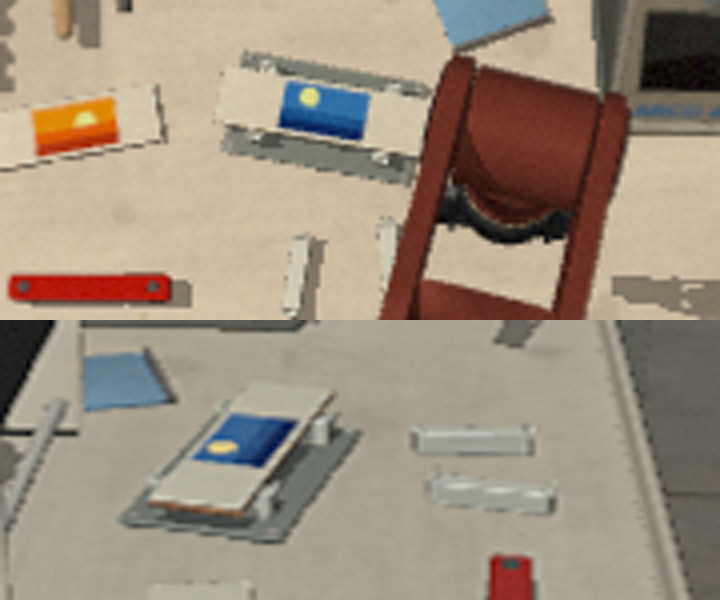

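The long panel lies centred in the notches, fitted at 580.8, 85.8, −12.9°. Bars next.

```bash
cat > bars.py <<'E'
from h import *
import sys
def bar(x,y,a,ty):
    grip(36)
    goto([x,y,110],[180,0,a]);move_l([x,y,12]);z=descend([x,y],12,3,step=3,thr=4);ob("bar down")
    grip(8,50);o=ob("bar grip");zg=o["tcp_pos"][2]
    if o["grip_width"]<12: print("MISSED");sys.exit()
    move_l([x,y,100]);p=st(0,ty);goto([*p,100],[180,0,ST[2]]);wait(.2);ob("over")
    move_l([*p,36+zg],speed=120);z=descend(p,36+zg,28.5+zg,step=1,thr=4);ob("seated %.1f"%(z-zg))
    grip(32);ob("open");move_l([*p,120],speed=200)
bar(431.2,120,-11,60)
E
python3 bars.py
```

```text
bar down t20.9 tcp [430.9 120.    2.7] rot [180.   0. -11.] F [ 0.6  0.1 -0.2] w36.1 gf0.0
bar grip t21.2 tcp [431.5 120.    3.2] rot [-180.   -0.  -11.] F [-0.4  1.5  0.5] w14.6 gf50.5
over t22.9 tcp [592.7 144.4  99.6] rot [ 1.80e+02  1.00e-01 -1.35e+01] F [-0.1  1.  -0.3] w14.6 gf50.3
seated 29.0 t25.3 tcp [594.7 144.6  33.2] rot [180.    0.  -13.5] F [-2.2  0.1  5.3] w14.7 gf51.1
open t25.6 tcp [594.4 144.5  31.9] rot [180.    0.  -13.5] F [ 0.3  0.2 -0.9] w32.0 gf0.0
```

```bash
sed -i 's/^bar(431.*/bar(440.6,33.5,2.3,-60)/' bars.py
cat >> bars.py <<'E'
goto([480,-120,220],[180,0,80])
ims={n:get_image(n) for n in("top","side")};np.save("t2.npy",ims["top"]);np.save("s2.npy",ims["side"])
cv2.imwrite("pics/p3.png",np.vstack([cv2.resize(ims["top"][185:228,230:295],(780,516),interpolation=2)])[:,:,::-1])
cv2.imwrite("pics/p4.png",cv2.resize(ims["side"][205:265,205:285],(800,600),interpolation=2)[:,:,::-1])
E
python3 bars.py
```

```text
bar down t28.8 tcp [440.3  33.5   2.7] rot [-180.     0.     2.3] F [-0.1 -0.3 -0.9] w35.9 gf0.0
bar grip t29.1 tcp [440.9  33.5   3.2] rot [180.   -0.    2.3] F [-0.2 -0.5  0.5] w14.6 gf50.4
over t30.6 tcp [564.6  28.1  99.1] rot [ 1.80e+02  1.00e-01 -1.35e+01] F [-0.8 -0.  -0.6] w14.6 gf50.2
seated 29.0 t33.1 tcp [566.6  27.8  33.2] rot [180.    0.  -13.5] F [-2.5  0.4  5.4] w14.3 gf51.0
open t33.4 tcp [566.4  27.9  32. ] rot [180.    0.  -13.5] F [ 0.1 -1.4 -0.1] w32.0 gf0.0
```

View pics/p3.png

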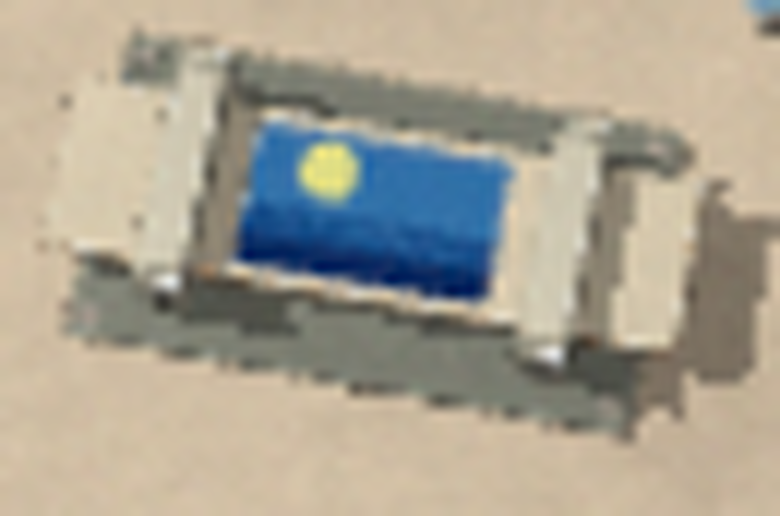

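View pics/p4.png

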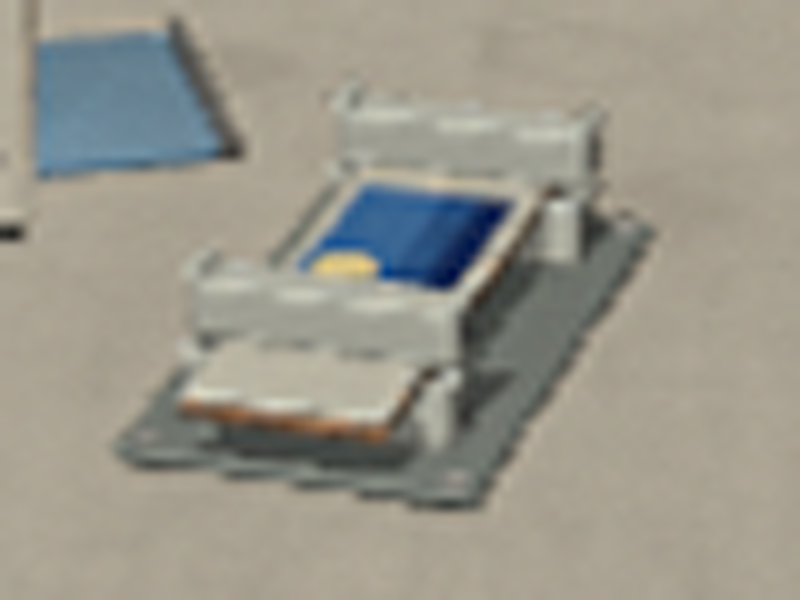

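Both bars sit across the white ends, clear of the picture. I'll overlay the nominal outlines as a check.

Run:
```python
from h import *
out=[]
for f,n,(r0,r1,c0,c1),k in(("t2","top",(187,225,230,295),6),("s2","side",(205,255,210,280),6)):
    o=cv2.resize(np.load(f+".npy"),None,fx=k,fy=k,interpolation=2)
    for y in(60,-60):
        b=proj(box("spacer_0",(*st(0,y),ST[2]),30),n);cv2.polylines(o,[cv2.convexHull(((b+.5)*k).astype(np.int32))],1,(255,0,0),1)
    b=proj(box("stand",ST)[:8],n);cv2.polylines(o,[cv2.convexHull(((b+.5)*k).astype(np.int32))],1,(0,255,0),1)
    out.append(o[r0*k:r1*k,c0*k:c1*k])
w=max(x.shape[1] for x in out)
cv2.imwrite("pics/p5.png",np.vstack([np.pad(x,((0,0),(0,w-x.shape[1]),(0,0))) for x in out])[:,:,::-1])
```

```text
(no output)
```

View pics/p5.png

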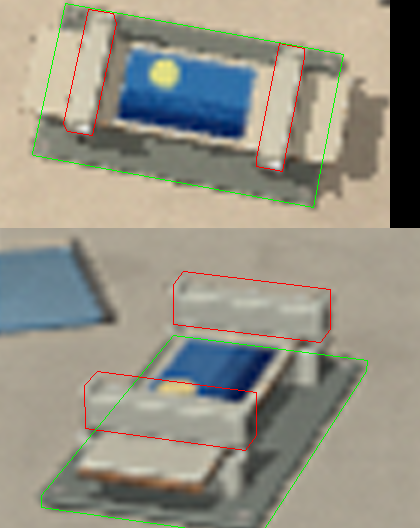

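Both bars match nominal within about a millimetre. Short panel next.

```bash
cat > two.py <<'E'
from h import *
import sys
xy=[583.9,324.6];grip(74)
goto([*xy,130],[180,0,97.5]);move_l([*xy,10]);move_l([*xy,-3.5],speed=40);ob("down")
grip(50,40);o=ob("grip");zg=o["tcp_pos"][2]
if o["grip_width"]<52:sys.exit("MISSED")
move_l([*xy,120]);p=st(0,0);goto([*p,120],[180,0,ST[2]+90]);wait(.2);ob("over")
move_l([*p,53+zg],speed=120);z=descend(p,53+zg,44.5+zg,step=1,thr=4);ob("seated %.1f"%(z-zg))
grip(72);ob("open");move_l([*p,160],speed=200)
goto([426.7,310,180],[180,0,87.3])
ims={n:get_image(n) for n in("top","side")}
m=cmask("orange",ims["top"],(262,198));q,k=fit("pic",{"top":m},(580,86,-13),52);print("pic",q.round(1),round(k,3),m.sum())
cv2.imwrite("pics/p6.png",np.vstack([cv2.resize(ims["top"][180:235,220:320],(600,330),interpolation=2),cv2.resize(ims["side"][200:255,190:290],(600,330),interpolation=2)[:270]])[:,:,::-1])
E
python3 two.py
```

```text
down t39.4 tcp [583.5 324.5  -3.9] rot [-180.     0.    97.5] F [-0.5  0.2 -0.3] w73.9 gf0.0
grip t39.7 tcp [584.4 324.8  -3. ] rot [179.9  -0.   97.5] F [1.2 0.2 2.6] w54.6 gf42.5
over t41.8 tcp [580.7  87.7 120. ] rot [180.   -0.   76.6] F [-0.  -0.2 -0.3] w54.4 gf42.3
seated 45.0 t44.5 tcp [580.6  86.2  43. ] rot [-180.     0.    76.5] F [-1.9 -1.4  5.8] w54.6 gf42.9
open t44.8 tcp [580.4  86.2  41.7] rot [-180.     0.    76.5] F [-0.4  1.  -0.1] w72.1 gf0.0
pic [580.8  86.2 -12.9] 0.029 276
```

View pics/p6.png

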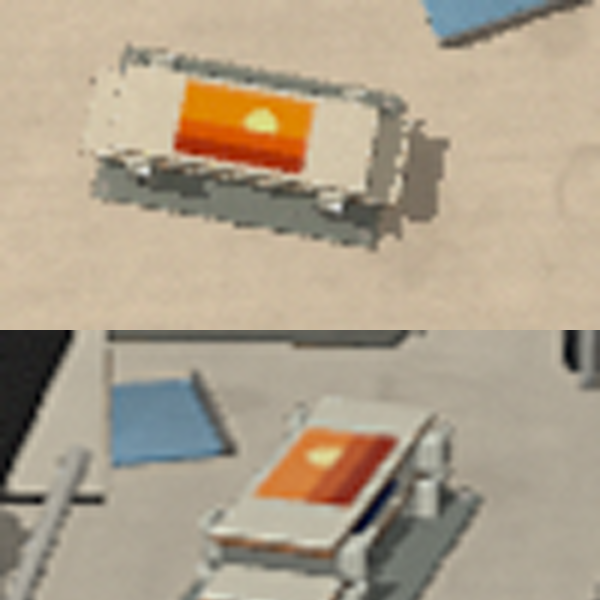

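The short panel is seated and centred at 580.8, 86.2. Weight next.

```bash
cat > w.py <<'E'
from h import *
import sys
xy=[426.7,310.2];grip(44)
goto([*xy,110],[180,0,87.3]);move_l([*xy,15]);descend(xy,15,4,step=4);ob("down")
grip(14,70);o=ob("grip");zg=o["tcp_pos"][2]
if o["grip_width"]<20:sys.exit("MISSED")
move_l([*xy,140]);p=st(0,0);goto([*p,140],[180,0,ST[2]+90]);wait(.3);ob("over")
move_l([*p,58+zg],speed=120);z=descend(p,58+zg,50.5+zg,step=1,thr=4,speed=25);ob("seated %.1f"%(z-zg))
grip(40);ob("open");move_l([*p,170],speed=150)
goto([480,-120,250],[180,0,80])
ims={n:get_image(n) for n in("top","side")}
r,g,b=[ims["top"][:,:,i].astype(int) for i in range(3)]
m=big((r-g>70)&(b<70)&(g<70),(262,198));q,k=fit("bridge_weight",{"top":m},(*st(0,0),-13),52);print("weight",q.round(1),round(k,3),m.sum())
cv2.imwrite("pics/p7.png",np.vstack([cv2.resize(ims["top"][180:235,220:320],(600,330),interpolation=2),cv2.resize(ims["side"][200:255,190:290],(600,330),interpolation=2)[:270]])[:,:,::-1])
for nm in("thermometer","heat_tape","mug_0"):
    for r in spot_in(nm,"top")[:1]:print(nm,round(r["score"],2),np.round(r["extent"]))
ob()
E
python3 w.py
```

```text
down t49.1 tcp [426.4 310.    3.7] rot [-180.     0.    87.3] F [-0.6  0.2  0.8] w43.7 gf0.0
grip t49.4 tcp [426.8 310.3   4.2] rot [180.   -0.   87.3] F [-0.3 -0.4  1.2] w22.3 gf70.2
over t51.8 tcp [580.1  87.4 140.1] rot [-180.    -0.    76.6] F [ 0.1 -0.4 -4.4] w22.8 gf69.3
seated 51.0 t54.4 tcp [580.6  86.2  56.3] rot [-180.     0.    76.5] F [-3.7  0.   3. ] w22.6 gf70.3
open t54.7 tcp [581.2  86.2  55.6] rot [179.9  -0.   76.5] F [-0.2 -0.2  1. ] w40.2 gf0.0
weight [578.4  85.8 -13. ] 0.228 342
thermometer 0.8 [391. 208.  34.  30.]
heat_tape 0.54 [163. 233.  20.  22.]
mug_0 0.56 [405. 240.  35.  29.]
 t56.8 tcp [ 480.2 -119.   249.3] rot [-179.9   -0.    80.1] F [ 0.1 -0.2 -1. ] w39.9 gf0.0
```

View pics/p7.png

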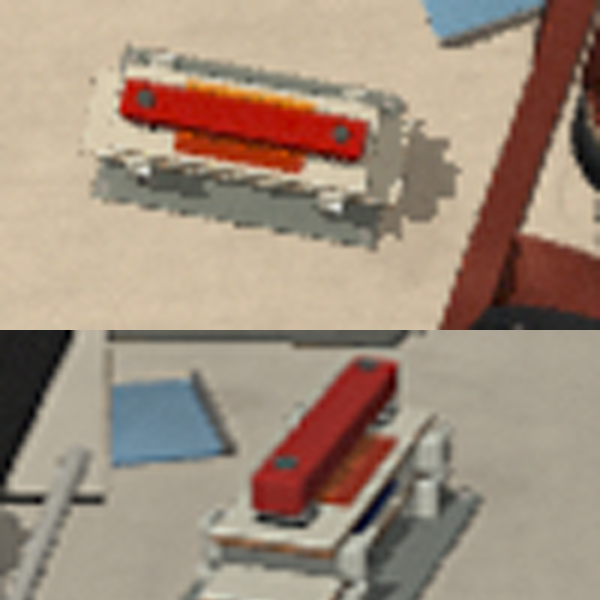

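The weight stands centred lengthwise, with its feet on the white ends above the bars, and the bystanders are unmoved. Handing in.

```bash
python3 -c "
from station import *
print(sign_off())"
```

```text
the job is handed in; nothing more can be done
None
```

The cooling stack is built in the order asked and handed in at about 57 s; camera fits put both panels and the weight within about 2 mm and 1° of the stand's centre, and the thermometer, tape roll and mug show no movement.

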